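# Draw a cover plate out over the tray edge and click it into an amplifier

### The job

The car amplifier held in the low bench vice stands open; its slide-in cover, the flat plate with a rectangular window, lies in one of the two lanes of the open-fronted blue tray. Slide that cover out over the tray's front edge far enough to take it by its overhanging end, lift it clear of the tray without letting it drop onto the bench, lay its windowed end on the ledges at the amplifier's mouth and slide it in under the lips, fully home, until the spring catch clicks up in the window. Leave the other plate in its lane and the other things on the bench where they are, and let go of the cover.

Things in the scene. Friction and masses are not known exactly. Their poses are not given: they have to be found in the camera images.
- cover: Aluminium cover, flat smooth plate 140 (x) x 60 (y) x 3 mm, 0.06 to 0.13 kg. Origin: centre of its underside, z up. Its +x end, the windowed one, enters the amplifier first (last 4 mm only 52 mm wide). It lies in a tray lane, +x end to the closed back, -x end 7 to 18 mm behind the open front edge, 1 to 7 mm from the rims: no room for fingers at its sides there.
- window (a point): On the cover's underside, centre of its rectangular through window (cover x = 42.5 mm), 17 mm along x by 26 mm along y.
- blank: The other plate: plain aluminium without a window, also 140 x 60 x 3 mm, its far (+x) end stepped down to 42 mm wide over about 18 mm; lies in the other lane and stays there. Origin: centre of its underside.
- tray: Fixed blue two-tier tray, 165 (x) x 151 mm (y). Origin: centre of its underside on the bench. The front, open and rimless, faces -x. Plates lie on the upper floor at z = 55 mm; rims 10 mm high, 5 mm thick at both sides, the middle and the back make two lanes 68 mm wide, centred at y = +-36.5 mm. A pressed fingertip drags a plate easily (plate on tray: friction about 0.3).
- tray_edge (a point): Middle of the tray's open front edge, on the upper floor (tray x = -82.5 mm, z = 55 mm); axes as the tray's. Before and below it the bench is free. A plate tips off if its centre passes this edge.
- module: Fixed aluminium amplifier housing, 144 (x) x 75 mm (y), top at z = 69 mm, in a low vice (bed 150 x 120 x 16 mm; jaws out to y = +-60 mm, up to z = 50 mm, x = -23 to 47 mm). Origin: on the bench under the housing's middle. The mouth faces -x, the cover slides in along +x on two ledges, tops at z = 60 mm, between walls 63 mm apart. A wall at x = 64 mm stops it.
- mouth (a point): Middle of the mouth at ledge height (module x = -72 mm, z = 60 mm); axes as the module's. For the first 25 mm inward the walls flare to about 72 mm; nothing covers the ledges for the first 13 mm. The walls reach 42 mm to each side and down to the bench, so fingers at the cover's sides stop here: the last stretch is pushed on the cover's -x end.
- lips (a point): Start of the two lips that reach over the cover's sides (module x = -47 mm, z = 65 mm); axes as the module's. Their underside is 5 mm above the ledges from here to the far end; a lead-in bent upward runs 12 mm out from here towards the mouth, opening to about 10 mm.
- home (a point): Where the cover's origin lies when it is fully home (module x = -6 mm, z = 60 mm); axes as the module's. Home, its -x end stands 4 mm out of the mouth.
- catch (a joint): Spring catch in the housing, 20 mm wide, module x = 28 to 43 mm, 5 mm above the ledges: 0 when up, up to 0.010 m pressed down (1.5 N at first, then 300 N/m). Its ramp faces the mouth: the cover's leading end pushes it down over the last 35 mm of travel (about 3 to 8 N along x). It clicks up in the window once the cover is within 2 mm of home and then holds it.
- screwdriver: Bystander: black-handled screwdriver, 190 mm, lying on the bench; leave it. Origin: centre of its underside as it was made.
- tape: Bystander: grey roll of tape, 100 mm across, 24 mm high, lying flat; leave it. Origin: centre of its underside as it was made.
- plug: Bystander: black and grey radio connector block, 57 x 34 x 22 mm; leave it. Origin: centre of its underside as it was made.
- mug: Bystander: black mug, 80 mm across, 95 mm high; leave it. Origin: centre of its underside as it was made.
- carton: Bystander: upright dark blue product carton, 60 x 100 x 150 mm; leave it. Origin: centre of its underside as it was made.
Not all that is in view belongs to the job. Of the things that look like the tray, the larger one is meant. Leave any green look-alike of the cover alone.

How it is judged:
By the outcome, as a careful person would: the job done as asked, in the order asked, and still so for the second after the job is handed in, with the robot touching nothing.
It also fails if it takes over 64 s, if anything falls off the work surface, if the arm or the gripper's body presses on something with over 40 N, if the wrist force passes 120 N, or if a joint passes its speed limit or range.

### The arm

A 7-joint arm with a two-finger parallel gripper is mounted at the origin on the work surface. World frame = base frame: x ahead of the robot, y to its left, z up, the work surface at z = 0. Lengths are in m, angles in rad, forces in N, time in s.
With the tool pointing down it reaches from about 0.425 to 0.925 m from the base axis. Payload 6.8 kg.
Tool frame: the origin (TCP) lies between the finger pads; the fingertips stand 11 mm ahead of it and the grasp point (between the pads) lies 8 mm behind it; z points along the fingers, y is the line along which they close (so a half turn about z gives the same grasp; the last joint's range is limited). The gripper opens to 85 mm and grips with 20 to 120 N. Pads are 22 mm wide; open, the fingers measure 114 mm over their backs; the gripper's body (76 mm by 85 mm) begins 54 mm behind the grasp point. The pads swing forward as they close: fully open they stand 13 mm farther back than shut.
Start: joints at [-1.455, 0.477, 0.022, 1.555, -0.011, 1.109, -0.083], TCP at [0.15, 0.658, 0.242] pointing down, gripper open.
Joint ranges: [-2.96, 2.96], [-0.34, 2.1], [-1.41, 1.46], [0.24, 2.44], [-1.37, 4.51], [0.17, 1.92], [-2.96, 2.96]. Speed limits (rad/s): [2.39, 2.39, 3.14, 3.14, 3.14, 3.14, 3.14].

### API

Orientations are given as a rotation vector (axis times angle).
In Python, from bench import r gives the robot as it stands.
- The arm moves only by the tool send_rows, never from a script. Its argument "deltas" is a list of rows, each an object of numbers: "dx", "dy", "dz": the shift along the world's x, y, z in mm; "rx", "ry", "rz": the turn, a rotation vector about the world's x, y, z in degrees. A call has 1 to 5 rows; each row is the pose to reach, as a shift and turn from the pose commanded when the call began; what a row does not reach only later rows make up. A row lasts 1/12 s, in which the tool goes at most 41.7 mm and 7.16 degrees, less where a joint would pass 70% of its speed; a pose out of reach is approached as far as the arm can. A call with a gripper value outside its range is refused whole. "jaw" is the finger opening in mm, from 0 to 85.4, set as the call begins (left out, the last holds). The fingers move at their own pace and stop on an object; "newtons" is the grip in N (left out, the last holds). Time passes only in rows, so rows that repeat a pose let the fingers close. It gives the time, the measured TCP pose, the force, the opening and the grip force at its end, in the units of the state.
- r.get_obs(): the state, without advancing time (a new reading comes with each control period).
- r.grab_frame(name): name is "side" or "top" or "wrist"; returns a dict with "frame" (420x560x3 uint8, blue, green, red), "z_map" (420x560 float32, m along the optical axis (not along the pixel's ray), 0 where there is no reading), "vertical_fov" (degrees; the focal length in pixels is half the picture's height over the tangent of half this angle, whatever the lens; pixels are square), "cx", "cy" (the principal point, pixels), "distortion" ([k1, k2, p1, p2, k3] as OpenCV has them; the pictures are not rectified), "xyz" and "orientation" of the camera in the world. Camera axes: x right, y down, z forward; pixel columns grow to the right and rows downward; lengths in m; the calibration is good to about 2 mm. A picture is of the moment at which its call begins.
- r.hand_in(): hands the job in; it is judged then, once.
The state is a dict: "clock": time; "joints": joint angles; "qvel": joint speeds; "tau": joint torques, N m; "tcp_pos": TCP position; "orientation": TCP orientation; "contact_force": force on the tool from outside, world axes, zero at the start; "moment": the same for the moment, N m; "grip_width": finger opening in m; "gripper_force": force on a finger pad.
Only numpy, scipy, OpenCV 4.12 (cv2) and the standard library are available. Lean on these libraries where they do the work, as an engineer would, in place of code of your own. Each camera call takes 0.05 s, during which the arm holds its last target. There are 200 camera calls.

## Working session

There is one attempt and no reset: what is moved stays moved. The work goes in short steps, Python scripts to look and compute and a tool call to move; the robot and the scene stay as the last step left them, time stands still between calls to the robot, and variables do not carry over. Pictures are saved under pics/ and viewed, at most 10 in all, crops included, and the job is handed in when it is done.

Besides the shell and the picture viewer there is one more tool, called as name(argument=value, ...) on one line, values as JSON. send_rows: Moves the arm, as the interface text tells. Its arguments: {"type":"object","properties":{"deltas":{"type":"array","items":{"type":"object","properties":{"dx":{"type":"number"},"dy":{"type":"number"},"dz":{"type":"number"},"rx":{"type":"number"},"ry":{"type":"number"},"rz":{"type":"number"}}}},"jaw":{"type":"number"},"newtons":{"type":"number"}},"required":["deltas"]}

```bash
ls; mkdir -p pics; cat > h.py <<'E'
import numpy as np, cv2, pickle
from scipy.spatial.transform import Rotation as R
def cam(f):
    F=210/np.tan(np.radians(f["vertical_fov"])/2)
    return np.array([[F,0,f["cx"]],[0,F,f["cy"]],[0,0,1]]),np.array(f["distortion"],float),R.from_rotvec(f["orientation"]).as_matrix() if np.size(f["orientation"])==3 else np.array(f["orientation"]),np.array(f["xyz"])
def cloud(f):
    K,D,Rm,t=cam(f); v,u=np.mgrid[:420,:560]
    p=cv2.undistortPoints(np.stack([u,v],-1).reshape(-1,1,2).astype(np.float64),K,D).reshape(420,560,2)
    z=f["z_map"].astype(float)
    P=np.dstack([p*z[...,None],z])@Rm.T+t
    P[z==0]=np.nan
    return P
def ray(f,u,v,h):
    K,D,Rm,t=cam(f)
    p=cv2.undistortPoints(np.array([[[u,v]]],float),K,D)[0,0]
    d=Rm@np.array([p[0],p[1],1]); return t+d*(h-t[2])/d[2]
E
python3 - <<'E'
from bench import r
from h import *
o=r.get_obs();print(o)
fs={n:r.grab_frame(n) for n in("side","top","wrist")}
pickle.dump(fs,open("f0.pkl","wb"))
for n,f in fs.items(): cv2.imwrite(f"pics/{n}0.png",f["frame"]);print(n,f["xyz"],f["orientation"],f["vertical_fov"],f["distortion"])
cv2.imwrite("pics/st0.png",cv2.resize(np.hstack([fs["side"]["frame"],fs["wrist"]["frame"]]),(800,300)))
E
```

```text
pics
{'clock': 0.0, 'joints': array([-1.45508777,  0.47777978,  0.02231251,  1.55644518, -0.01150762,
        1.10932751, -0.08312447]), 'qvel': array([-7.24636385e-04,  1.70565564e-04, -3.59165773e-05, -2.42685328e-04,
        8.94076704e-04, -3.55870623e-04,  8.49431959e-04]), 'tau': array([-4.74828375e-04, -5.96441317e+01,  1.60755493e+00, -2.81205779e+01,
        1.23969352e-02,  9.25613742e-03, -6.29503532e-06]), 'tcp_pos': array([0.14967939, 0.65760226, 0.24134146]), 'orientation': array([-3.50786296e-01, -3.12185683e+00,  2.87463903e-03]), 'contact_force': array([0.18262428, 0.21002819, 0.18825133]), 'moment': array([-0.00446961, -0.0175913 ,  0.01869222]), 'gripper_force': 0.0, 'grip_width': 0.08533665373856252}
side [0.49476708 0.87671579 1.03545665] [-0.13217868  2.88768321 -1.13824796] 47.25666785979869 [-0.13847089  0.          0.          0.          0.        ]
top [0.30257845 0.01003761 1.44322333] [-2.04412108  2.18213037 -0.22466372] 43.51162649885048 [-0.03647955  0.          0.          0.          0.        ]
wrist [0.06997916 0.67641094 0.37336754] [2.24404766 1.78994255 0.29357745] 59.39544780792626 [-0.05234316  0.          0.          0.          0.        ]
```

View pics/top0.png

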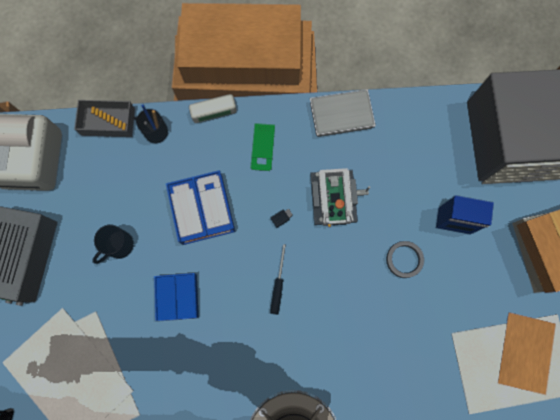

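View pics/st0.png

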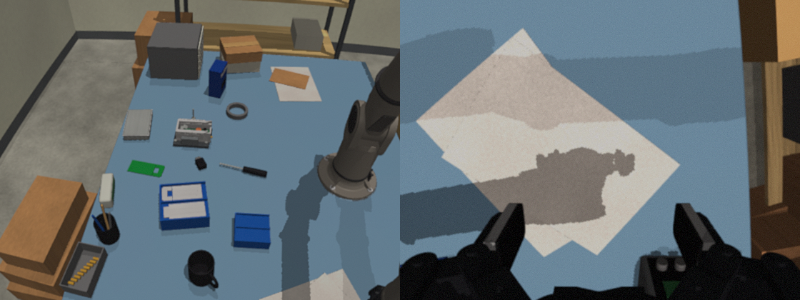

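Top view: two blue trays, (200,207), which holds plates, and a smaller empty one at (177,297). The larger one is meant. The module is at (335,197) and the green look-alike at (262,147). In the tray, the right plate (215,200) shows a window at (209,186) and the left plate (187,210) a stepped end. I'll confirm in a crop.

```bash
python3 - <<'E'
from h import *
fs=pickle.load(open("f0.pkl","rb"));f=fs["top"]
a=f["frame"][160:250,155:245];b=f["frame"][160:250,295:385]
cv2.imwrite("pics/c1.png",np.hstack([cv2.resize(x,(400,400),interpolation=cv2.INTER_CUBIC) for x in(a,b)]))
P=cloud(f)
# tray
m=(abs(P[...,2]-.062)<.012); sub=np.zeros_like(m);sub[165:250,160:240]=1
print(np.nanmean(P[...,2][m&sub]))
hsv=cv2.cvtColor(f["frame"],cv2.COLOR_BGR2HSV)
for (u,v) in [(187,210),(215,200),(209,186),(200,207),(181,240),(230,234),(220,174),(168,185),(320,172),(350,172),(322,222),(352,222)]: print((u,v),P[v,u].round(4),hsv[v,u])
E
```

```text
0.05944589337964135
(187, 210) [0.6107 0.2451 0.0625] [ 80   4 177]
(215, 200) [0.6342 0.1692 0.0591] [ 80   4 177]
(209, 186) [0.6759 0.1848 0.0529] [110 201 151]
(200, 207) [0.6165 0.2098 0.0636] [110 192 122]
(181, 240) [0.5311 0.2642 0.058 ] [109 202 131]
(230, 234) [0.5483 0.138  0.0021] [102  97 155]
(220, 174) [0.7037 0.1519 0.0674] [109 192 122]
(168, 185) [0.6864 0.2969 0.0522] [109 194 108]
(320, 172) [ 0.6917 -0.1194  0.0667] [ 98   6 177]
(350, 172) [ 0.7002 -0.2083  0.0171] [103  32  72]
(322, 222) [ 0.5623 -0.1178  0.0189] [105  19  80]
(352, 222) [ 0.5592 -0.2023  0.0059] [102  79  87]
```

View pics/c1.png

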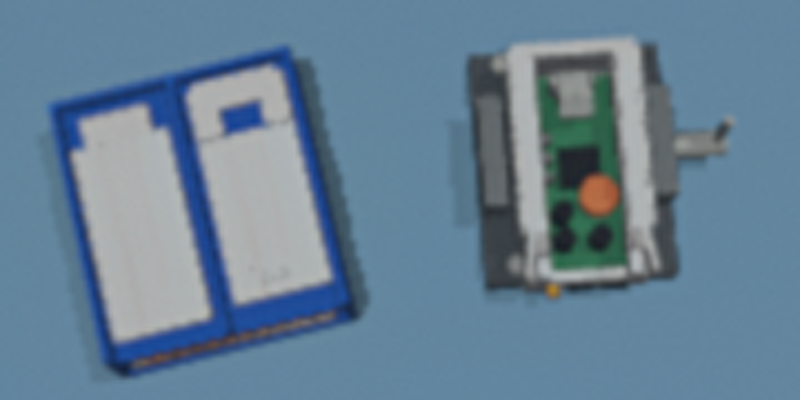

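The crop confirms it: the right lane plate has the rectangular window (240,118) and is the cover; the left one is plain with a stepped end (the blank). The tray's open front is at the picture's bottom, and so is the module's flared mouth (590,275). Next, a coarse pose, then hover with the wrist camera.

```bash
python3 - <<'E'
from h import *
fs=pickle.load(open("f0.pkl","rb"));f=fs["top"]
for n,c in dict(FR=(350,300),BR=(290,50),BL=(52,105),FL=(110,365)).items():
    print(n,ray(f,155+c[0]/4.444,160+c[1]/4.444,.065).round(4))
for n,c in dict(mBL=(508,45),mBR=(638,38),mFL=(528,270),mFR=(655,268)).items():
    print(n,ray(f,295+(c[0]-400)/4.444,160+c[1]/4.444,.069).round(4))
w=fs["wrist"];K,D,Rm,t=cam(w);print(Rm.round(3))
print(R.from_rotvec([-3.50786296e-01, -3.12185683e+00,  2.87463903e-03]).as_matrix().round(3))
E
```

```text
FR [0.5544 0.1217 0.065 ]
BR [0.7121 0.1511 0.065 ]
BL [0.6869 0.2977 0.065 ]
FL [0.5245 0.2664 0.065 ]
mBL [ 0.6964 -0.1177  0.069 ]
mBR [ 0.6956 -0.1973  0.069 ]
mFL [ 0.5562 -0.1184  0.069 ]
mFR [ 0.5525 -0.1944  0.069 ]
[[ 0.223  0.923  0.313]
 [ 0.975 -0.21  -0.073]
 [-0.001  0.321 -0.947]]
[[-0.975  0.222 -0.   ]
 [ 0.222  0.975 -0.002]
 [-0.    -0.002 -1.   ]]
```

send_rows(deltas=[{"dx":28,"dy":-29,"rz":6},{"dx":56,"dy":-58,"rz":12},{"dx":84,"dy":-87,"rz":18},{"dx":112,"dy":-116,"rz":23.5},{"dx":140,"dy":-145,"rz":23.5}])

```text
$.deltas[0]: bad value
```

send_rows(deltas=[{"dx":28,"dy":-29},{"dx":56,"dy":-58},{"dx":84,"dy":-87},{"dx":112,"dy":-116},{"dx":140,"dy":-145}])

```text
$.deltas[0]: bad value
```

send_rows(deltas=[{"dx":28,"dy":-29},{"dx":56,"dy":-58},{"dx":84,"dy":-87},{"dx":112,"dy":-116},{"dx":140,"dy":-145}])

```text
$.deltas[0]: bad value
```

send_rows(deltas=[{"dx":20,"dy":-20},{"dx":20,"dy":-20},{"dx":20,"dy":-20},{"dx":20,"dy":-20}], jaw=0)

```text
$.deltas[0]: bad value
```

```bash
python3 - <<'E'
from bench import r
from h import *
o=r.get_obs();print(o["clock"],o["tcp_pos"],o["orientation"],o["grip_width"])
f=r.grab_frame("wrist");pickle.dump(f,open("w1.pkl","wb"));cv2.imwrite("pics/w1.png",f["frame"])
E
```

```text
0.15 [0.14972758 0.65775472 0.24153521] [-3.50788564e-01 -3.12190652e+00  2.20820841e-03] 0.08520194472133624
```

View pics/w1.png

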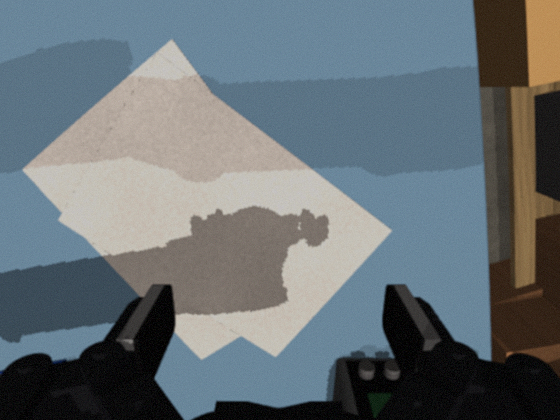

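The picture shows the start view, unchanged: the rows were refused, probably because every key is required.

send_rows(deltas=[{"dx":28,"dy":-29,"dz":0,"rx":0,"ry":0,"rz":6},{"dx":56,"dy":-58,"dz":0,"rx":0,"ry":0,"rz":12},{"dx":84,"dy":-87,"dz":0,"rx":0,"ry":0,"rz":18},{"dx":112,"dy":-116,"dz":0,"rx":0,"ry":0,"rz":23.5},{"dx":140,"dy":-145,"dz":0,"rx":0,"ry":0,"rz":23.5}])

```text
clock: 0.62
tcp_pos: [0.2909, 0.5115, 0.2422]
orientation: [0.3, -3.127, 0.0]
contact_force: [1.1, -0.2, 0.0]
grip_width: 0.0852
gripper_force: 0.0
```

send_rows(deltas=[{"dx":28,"dy":-29,"dz":0,"rx":0,"ry":0,"rz":0},{"dx":56,"dy":-58,"dz":0,"rx":0,"ry":0,"rz":0},{"dx":84,"dy":-87,"dz":0,"rx":0,"ry":0,"rz":0},{"dx":112,"dy":-116,"dz":0,"rx":0,"ry":0,"rz":0},{"dx":140,"dy":-145,"dz":0,"rx":0,"ry":0,"rz":0}])

```text
clock: 1.03
tcp_pos: [0.4308, 0.3665, 0.2424]
orientation: [-0.292, 3.128, 0.0]
contact_force: [0.9, 0.8, -0.4]
grip_width: 0.0852
gripper_force: 0.0
```

send_rows(deltas=[{"dx":28,"dy":-29,"dz":0,"rx":0,"ry":0,"rz":0},{"dx":56,"dy":-58,"dz":0,"rx":0,"ry":0,"rz":0},{"dx":84,"dy":-87,"dz":0,"rx":0,"ry":0,"rz":0},{"dx":112,"dy":-116,"dz":0,"rx":0,"ry":0,"rz":0},{"dx":140,"dy":-145,"dz":0,"rx":0,"ry":0,"rz":0}])

```text
clock: 1.45
tcp_pos: [0.5708, 0.2215, 0.2423]
orientation: [0.293, -3.128, -0.0]
contact_force: [0.1, 0.6, 0.0]
grip_width: 0.0855
gripper_force: 0.0
```

send_rows(deltas=[{"dx":20,"dy":-20,"dz":0,"rx":0,"ry":0,"rz":0},{"dx":20,"dy":-20,"dz":0,"rx":0,"ry":0,"rz":0},{"dx":20,"dy":-20,"dz":0,"rx":0,"ry":0,"rz":0},{"dx":20,"dy":-20,"dz":0,"rx":0,"ry":0,"rz":0}], jaw=0)

```text
clock: 1.78
tcp_pos: [0.5892, 0.2039, 0.2419]
orientation: [0.293, -3.127, -0.001]
contact_force: [-0.3, 0.5, -0.2]
grip_width: 0.0386
gripper_force: 0.0
```

```bash
python3 - <<'E'
from bench import r
from h import *
o=r.get_obs();print(o["clock"],o["tcp_pos"],o["orientation"],o["grip_width"])
f=r.grab_frame("wrist");pickle.dump(f,open("w2.pkl","wb"));cv2.imwrite("pics/w2.png",f["frame"])
E
```

```text
1.7833 [0.58918315 0.20389379 0.24193775] [ 2.92941692e-01 -3.12687375e+00 -7.75737532e-04] 0.0386427129109015
```

View pics/w2.png

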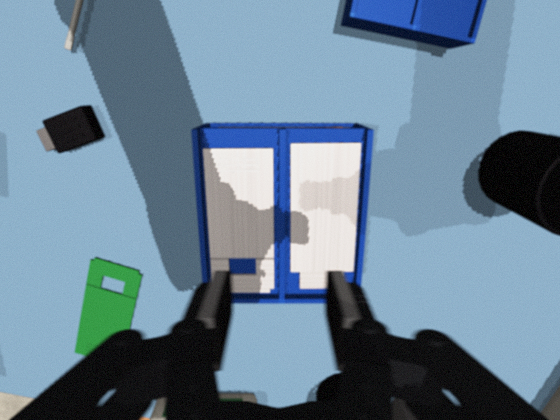

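Wrist view: cover is the left lane plate (window at 242,267), its -x end at v≈149 between u≈205 and 273; the tray's front edge is at v≈128, u 200–370. Measuring.

```bash
python3 - <<'E'
from h import *
f=pickle.load(open("w2.pkl","rb"))
pts=dict(cFl=(205,149,.058),cFr=(273,149,.058),c_win=(242,267,.058),FE_l=(201,129,.065),FE_mid=(282,129,.065),FE_r=(370,129,.065),BL=(208,301,.065),Flfloor=(240,128,.055),Frfloor=(330,128,.055))
for n,(u,v,h) in pts.items(): print(n,ray(f,u,v,h).round(4))
P=cloud(f)
for u,v in [(240,200),(320,200),(282,200),(240,140),(240,134),(240,128),(240,124),(60,230)]: print(u,v,P[v,u].round(4))
hsv=cv2.cvtColor(f["frame"],cv2.COLOR_BGR2HSV)
m=(hsv[...,1]<60)&(hsv[...,2]>110); 
n,l,s,c=cv2.connectedComponentsWithStats(m.astype(np.uint8))
k=l[180,235];vu=np.argwhere(l==k);print(s[k])
W=np.array([ray(f,u,v,.058)[:2] for v,u in vu[::1]])
print(cv2.minAreaRect(W.astype(np.float32)))
# rows: left/right edges
for v in range(155,200,10):
    q=np.where(l[v]==k)[0]; print(v,ray(f,q[0],v,.058).round(4),ray(f,q[-1],v,.058).round(4))
E
```

```text
cFl [0.5684 0.136  0.058 ]
cFr [0.5577 0.1933 0.058 ]
c_win [0.6736 0.1845 0.058 ]
FE_l [0.5512 0.1318 0.065 ]
FE_mid [0.539  0.1976 0.065 ]
FE_r [0.5253 0.269  0.065 ]
BL [0.7124 0.1578 0.065 ]
Flfloor [0.5457 0.1626 0.055 ]
Frfloor [0.5315 0.2378 0.055 ]
240 200 [0.6074 0.1726 0.0598]
320 200 [0.5943 0.2427 0.0596]
282 200 [0.5991 0.2091 0.0647]
240 140 [0.5557 0.1642 0.0557]
240 134 [0.5507 0.1633 0.0549]
240 128 [0.5457 0.1626 0.0554]
240 124 [0.5477 0.1579 0.0051]
60 230 [ 0.6969 -0.0218  0.001 ]
[ 203  148   71  145 8678]
((0.631464958190918, 0.176246777176857), (0.14048530161380768, 0.0605892688035965), 10.547383308410645)
155 [0.5738 0.1349 0.058 ] [0.5629 0.1934 0.058 ]
165 [0.5824 0.1368 0.058 ] [0.5715 0.195  0.058 ]
175 [0.5912 0.1379 0.058 ] [0.5801 0.1975 0.058 ]
185 [0.6    0.1399 0.058 ] [0.5889 0.1991 0.058 ]
195 [0.609  0.1419 0.058 ] [0.598  0.2007 0.058 ]
```

Cover: rectangle 140.5×60.6 mm (matches), centre (0.6315,0.1762), yaw 10.5°, 17 mm behind the front edge. I'll press at its centre and drag 62 mm.

send_rows(deltas=[{"dx":22,"dy":-14,"dz":-30,"rx":0,"ry":0,"rz":0},{"dx":42,"dy":-28,"dz":-60,"rx":0,"ry":0,"rz":0},{"dx":42,"dy":-28,"dz":-95,"rx":0,"ry":0,"rz":0},{"dx":42,"dy":-28,"dz":-130,"rx":0,"ry":0,"rz":0},{"dx":42,"dy":-28,"dz":-150,"rx":0,"ry":0,"rz":0}])

```text
clock: 2.25
tcp_pos: [0.629, 0.1764, 0.0884]
orientation: [0.295, -3.123, 0.0]
contact_force: [-1.3, -0.8, -0.1]
grip_width: -0.0001
gripper_force: 0.0
```

send_rows(deltas=[{"dx":0,"dy":0,"dz":-6,"rx":0,"ry":0,"rz":0},{"dx":0,"dy":0,"dz":-12,"rx":0,"ry":0,"rz":0},{"dx":0,"dy":0,"dz":-17,"rx":0,"ry":0,"rz":0},{"dx":0,"dy":0,"dz":-20,"rx":0,"ry":0,"rz":0},{"dx":0,"dy":0,"dz":-20,"rx":0,"ry":0,"rz":0}])

```text
clock: 2.67
tcp_pos: [0.6322, 0.1757, 0.0732]
orientation: [-0.293, 3.126, 0.001]
contact_force: [-0.2, 1.0, 0.0]
grip_width: 0.0003
gripper_force: 0.0
```

send_rows(deltas=[{"dx":0,"dy":0,"dz":-2,"rx":0,"ry":0,"rz":0},{"dx":0,"dy":0,"dz":-4,"rx":0,"ry":0,"rz":0},{"dx":0,"dy":0,"dz":-4,"rx":0,"ry":0,"rz":0}])

```text
clock: 2.92
tcp_pos: [0.6326, 0.1754, 0.0692]
orientation: [-0.292, 3.126, 0.001]
contact_force: [0.7, 0.1, 3.1]
grip_width: -0.0
gripper_force: 1.4
```

send_rows(deltas=[{"dx":0,"dy":0,"dz":-1,"rx":0,"ry":0,"rz":0},{"dx":0,"dy":0,"dz":-1,"rx":0,"ry":0,"rz":0}])

```text
clock: 3.08
tcp_pos: [0.6326, 0.1754, 0.0692]
orientation: [-0.292, 3.126, 0.001]
contact_force: [-3.0, -1.1, 10.6]
grip_width: -0.0001
gripper_force: 5.3
```

send_rows(deltas=[{"dx":-6,"dy":-1.1,"dz":0,"rx":0,"ry":0,"rz":0},{"dx":-14,"dy":-2.6,"dz":0,"rx":0,"ry":0,"rz":0},{"dx":-22,"dy":-4.1,"dz":0,"rx":0,"ry":0,"rz":0},{"dx":-28,"dy":-5.2,"dz":0,"rx":0,"ry":0,"rz":0},{"dx":-30,"dy":-5.6,"dz":0,"rx":0,"ry":0,"rz":0}])

```text
clock: 3.5
tcp_pos: [0.6033, 0.17, 0.0692]
orientation: [-0.292, 3.124, 0.002]
contact_force: [1.1, -0.3, 5.3]
grip_width: -0.0001
gripper_force: 2.9
```

```bash
cat > cov.py <<'E'
from bench import r
from h import *
import sys
def cover(f,seed_xy,h=.058,box=.12):
    hsv=cv2.cvtColor(f["frame"],cv2.COLOR_BGR2HSV); P=cloud(f)
    m=(hsv[...,1]<60)&(hsv[...,2]>90)&(abs(P[...,2]-h)<.009)&(np.hypot(P[...,0]-seed_xy[0],P[...,1]-seed_xy[1])<box)
    n,l,s,c=cv2.connectedComponentsWithStats(m.astype(np.uint8))
    k=1+np.argmax(s[1:,4]); vu=np.argwhere(l==k)
    W=np.array([ray(f,u,v,h)[:2] for v,u in vu]); return s[k],cv2.minAreaRect(W.astype(np.float32)),W
E
python3 - <<'E'
from cov import *
f=r.grab_frame("top");pickle.dump(f,open("t1.pkl","wb"))
s,q,W=cover(f,(0.60,.17),box=.1);print(s,q)
f0=pickle.load(open("f0.pkl","rb"))["top"];print(cover(f0,(0.63,.176))[:2])
E
```

```text
Traceback (most recent call last):
  File "cov.py", line 8, in cover
    k=1+np.argmax(s[1:,4]); vu=np.argwhere(l==k)
        ~~~~~~~~~^^^^^^^^^
ValueError: attempt to get argmax of an empty sequence
```

```bash
python3 - <<'E'
from cov import *
f=r.grab_frame("wrist");pickle.dump(f,open("w3.pkl","wb"));cv2.imwrite("pics/w3.png",f["frame"])
P=cloud(f);hsv=cv2.cvtColor(f["frame"],cv2.COLOR_BGR2HSV)
for u in (200,280,340):
  print(u,[(v,P[v,u].round(3).tolist(),hsv[v,u].tolist()) for v in range(0,400,30)])
E
```

```text
200 [(0, [0.489, 0.11, 0.0], [102, 72, 202]), (30, [0.502, 0.111, 0.001], [102, 73, 199]), (60, [0.516, 0.113, -0.001], [102, 72, 208]), (90, [0.531, 0.115, 0.0], [103, 79, 201]), (120, [0.546, 0.117, 0.0], [101, 71, 200]), (150, [0.552, 0.128, 0.052], [110, 234, 60]), (180, [0.563, 0.13, 0.055], [110, 207, 85]), (210, [0.574, 0.132, 0.06], [110, 255, 43]), (240, [0.586, 0.134, 0.063], [111, 203, 54]), (270, [0.598, 0.136, 0.065], [109, 217, 100]), (300, [0.613, 0.138, 0.065], [112, 206, 83]), (330, [0.596, 0.144, 0.105], [126, 85, 15]), (360, [0.599, 0.146, 0.115], [131, 136, 15]), (390, [0.611, 0.147, 0.115], [70, 29, 26])]
280 [(0, [0.482, 0.148, -0.0], [104, 74, 206]), (30, [0.495, 0.151, 0.001], [102, 74, 204]), (60, [0.509, 0.153, 0.0], [102, 70, 209]), (90, [0.523, 0.156, 0.0], [102, 74, 202]), (120, [0.538, 0.159, -0.001], [106, 35, 175]), (150, [0.545, 0.16, 0.058], [0, 2, 239]), (180, [0.556, 0.162, 0.058], [20, 6, 240]), (210, [0.569, 0.164, 0.059], [9, 7, 241]), (240, [0.581, 0.167, 0.059], [11, 9, 240]), (270, [0.593, 0.169, 0.064], [144, 51, 25]), (300, [0.592, 0.169, 0.088], [35, 219, 7]), (330, [0.599, 0.17, 0.096], [150, 32, 24]), (360, [0.611, 0.172, 0.097], [168, 80, 16]), (390, [0.662, 0.182, 0.058], [12, 17, 153])]
340 [(0, [0.476, 0.177, 0.0], [103, 74, 204]), (30, [0.489, 0.18, -0.001], [103, 75, 204]), (60, [0.503, 0.183, 0.001], [103, 72, 206]), (90, [0.517, 0.186, 0.001], [102, 75, 205]), (120, [0.532, 0.19, 0.001], [103, 29, 169]), (150, [0.54, 0.182, 0.059], [18, 5, 240]), (180, [0.552, 0.185, 0.059], [13, 7, 240]), (210, [0.564, 0.188, 0.059], [17, 10, 237]), (240, [0.577, 0.192, 0.058], [5, 14, 216]), (270, [0.591, 0.195, 0.058], [13, 16, 218]), (300, [0.605, 0.198, 0.059], [6, 21, 121]), (330, [0.62, 0.202, 0.059], [0, 15, 118]), (360, [0.585, 0.183, 0.124], [170, 219, 7]), (390, [0.584, 0.181, 0.135], [132, 67, 19])]
```

View pics/w3.png

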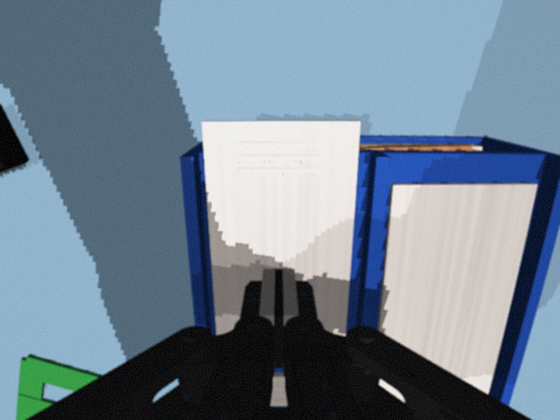

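Wrist view: the cover's end (v=122, u 203–361) now stands ~13 mm over the front edge; the blank has not moved. Continue the drag.

send_rows(deltas=[{"dx":-6,"dy":-1.1,"dz":-0.3,"rx":0,"ry":0,"rz":0},{"dx":-14,"dy":-2.6,"dz":-0.3,"rx":0,"ry":0,"rz":0},{"dx":-22,"dy":-4.1,"dz":-0.3,"rx":0,"ry":0,"rz":0},{"dx":-29,"dy":-5.4,"dz":-0.3,"rx":0,"ry":0,"rz":0},{"dx":-31.5,"dy":-5.9,"dz":-0.3,"rx":0,"ry":0,"rz":0}])

```text
clock: 4.02
tcp_pos: [0.5723, 0.1643, 0.0691]
orientation: [-0.291, 3.122, 0.002]
contact_force: [2.5, 0.9, 7.0]
grip_width: -0.0002
gripper_force: 3.7
```

send_rows(deltas=[{"dx":0,"dy":0,"dz":4,"rx":0,"ry":0,"rz":0},{"dx":0,"dy":0,"dz":25,"rx":0,"ry":0,"rz":0},{"dx":-20,"dy":-4,"dz":60,"rx":0,"ry":0,"rz":0},{"dx":-45,"dy":-8,"dz":90,"rx":0,"ry":0,"rz":0},{"dx":-50,"dy":-9,"dz":100,"rx":0,"ry":0,"rz":0}], jaw=85)

```text
clock: 4.43
tcp_pos: [0.519, 0.1544, 0.1705]
orientation: [-0.292, 3.126, 0.002]
contact_force: [0.6, 0.4, 0.0]
grip_width: 0.0605
gripper_force: 0.0
```

```bash
python3 - <<'E'
from cov import *
f=r.grab_frame("wrist");pickle.dump(f,open("w4.pkl","wb"));cv2.imwrite("pics/w4.png",f["frame"])
o=r.get_obs();print(o["clock"],o["tcp_pos"],o["orientation"],o["grip_width"])
s,q,W=cover(f,(0.571,.165),box=.085);print(s,q)
P=cloud(f)
ax=np.array([.983,.183]);n=np.array([-.183,.983]);c=np.array(q[0])
print("x range",((W-c)@ax).min(),((W-c)@ax).max(),"y",((W-c)@n).min(),((W-c)@n).max())
E
```

```text
4.4833 [0.5199328  0.15475241 0.17105653] [-2.91857198e-01  3.12412059e+00  3.09043812e-03] 0.06738100388651205
[  236   189    88   169 13131] ((0.572467029094696, 0.16524583101272583), (0.14174267649650574, 0.06104506552219391), 10.708199501037598)
x range -0.07084846503513674 0.07081772824829641 y -0.030493611474968405 0.030700135154300003
```

Cover centre is now (0.5725,0.1652), yaw 10.7°, overhang ≈43 mm. Grasping it by the sides at cover x≈-57 mm.

send_rows(deltas=[{"dx":-4,"dy":-0.5,"dz":-20,"rx":0,"ry":0,"rz":0},{"dx":-4,"dy":-0.5,"dz":-55,"rx":0,"ry":0,"rz":0},{"dx":-4,"dy":-0.5,"dz":-90,"rx":0,"ry":0,"rz":0},{"dx":-4,"dy":-0.5,"dz":-115,"rx":0,"ry":0,"rz":0},{"dx":-4,"dy":-0.5,"dz":-126,"rx":0,"ry":0,"rz":0}], jaw=85)

```text
clock: 4.9
tcp_pos: [0.5142, 0.1534, 0.0369]
orientation: [0.292, -3.122, 0.003]
contact_force: [-1.0, -0.8, 0.1]
grip_width: 0.0853
gripper_force: 0.0
```

send_rows(deltas=[{"dx":0,"dy":0,"dz":0,"rx":0,"ry":0,"rz":0},{"dx":0,"dy":0,"dz":0,"rx":0,"ry":0,"rz":0},{"dx":0,"dy":0,"dz":0,"rx":0,"ry":0,"rz":0},{"dx":0,"dy":0,"dz":0,"rx":0,"ry":0,"rz":0},{"dx":0,"dy":0,"dz":0,"rx":0,"ry":0,"rz":0}], jaw=56, newtons=60)

```text
clock: 5.32
tcp_pos: [0.5173, 0.1545, 0.0423]
orientation: [-0.292, 3.126, 0.001]
contact_force: [-0.3, 0.5, -0.4]
grip_width: 0.0578
gripper_force: 64.0
```

send_rows(deltas=[{"dx":0,"dy":0,"dz":0,"rx":0,"ry":0,"rz":0},{"dx":0,"dy":0,"dz":0,"rx":0,"ry":0,"rz":0}], jaw=50, newtons=60)

```text
clock: 5.48
tcp_pos: [0.5169, 0.1544, 0.0418]
orientation: [-0.292, 3.126, 0.001]
contact_force: [0.4, 0.6, 1.2]
grip_width: 0.0578
gripper_force: 64.1
```

send_rows(deltas=[{"dx":0,"dy":0,"dz":4,"rx":0,"ry":0,"rz":0},{"dx":0,"dy":0,"dz":15,"rx":0,"ry":0,"rz":0},{"dx":0,"dy":0,"dz":30,"rx":0,"ry":0,"rz":0},{"dx":0,"dy":0,"dz":50,"rx":0,"ry":0,"rz":0},{"dx":0,"dy":0,"dz":70,"rx":0,"ry":0,"rz":0}])

```text
clock: 5.9
tcp_pos: [0.5159, 0.154, 0.1123]
orientation: [0.292, -3.127, 0.0]
contact_force: [0.5, 0.4, -1.5]
grip_width: 0.0577
gripper_force: 64.3
```

send_rows(deltas=[{"dx":0,"dy":-15,"dz":20,"rx":0,"ry":0,"rz":-2},{"dx":-5,"dy":-40,"dz":40,"rx":0,"ry":0,"rz":-5},{"dx":-10,"dy":-65,"dz":60,"rx":0,"ry":0,"rz":-8},{"dx":-10,"dy":-85,"dz":70,"rx":0,"ry":0,"rz":-9.7},{"dx":-10,"dy":-90,"dz":70,"rx":0,"ry":0,"rz":-9.7}])

```text
clock: 6.32
tcp_pos: [0.5075, 0.0602, 0.184]
orientation: [-0.017, 3.137, 0.0]
contact_force: [1.3, 1.0, -1.9]
grip_width: 0.058
gripper_force: 64.3
```

```bash
python3 - <<'E'
from cov import *
f=r.grab_frame("wrist");t=r.grab_frame("top");pickle.dump((f,t),open("w5.pkl","wb"));cv2.imwrite("pics/w5.png",f["frame"])
o=r.get_obs();print(o["clock"],o["tcp_pos"],o["orientation"],o["grip_width"],o["contact_force"])
f0=pickle.load(open("f0.pkl","rb"))["top"];print(cover(f0,(0.63,.176),box=.085)[:2])
E
```

```text
6.4167 [0.50653582 0.06291583 0.18153469] [-2.36418560e-02  3.14045347e+00  5.18361648e-04] 0.05794315982578285 [ 0.84887193  0.55861146 -1.40842475]
(array([ 197,  175,   32,   53, 1058], dtype=int32), ((0.632882297039032, 0.17591488361358643), (0.1400398313999176, 0.06082845479249954), 10.658895492553711))
```

View pics/w5.png

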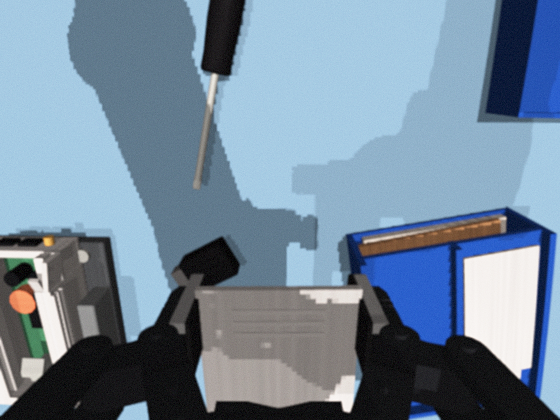

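Wrist view: cover held squarely (end v≈290, u 200–362), tray lane empty, module at far left (front corner ≈(0–110,240)), only partly visible. I'll shift forward for a full module view.

send_rows(deltas=[{"dx":25,"dy":-14,"dz":10,"rx":0,"ry":0,"rz":0},{"dx":60,"dy":-28,"dz":20,"rx":0,"ry":0,"rz":0},{"dx":90,"dy":-42,"dz":35,"rx":0,"ry":0,"rz":0},{"dx":110,"dy":-50,"dz":40,"rx":0,"ry":0,"rz":0},{"dx":110,"dy":-50,"dz":40,"rx":0,"ry":0,"rz":0}])

```text
clock: 6.83
tcp_pos: [0.6207, 0.0133, 0.2213]
orientation: [-0.026, 3.138, -0.002]
contact_force: [1.2, 0.4, -0.6]
grip_width: 0.0579
gripper_force: 64.3
```

```bash
python3 - <<'E'
from cov import *
f=r.grab_frame("wrist");pickle.dump(f,open("w6.pkl","wb"))
o=r.get_obs();print(o["clock"],o["tcp_pos"],o["orientation"])
c=f["frame"][100:360,0:260];cv2.imwrite("pics/w6.png",cv2.resize(c,(600,600),interpolation=cv2.INTER_CUBIC))
E
```

```text
6.8833 [0.61800773 0.01449201 0.22008619] [-2.72544265e-02  3.14146428e+00 -5.06626784e-04]
```

View pics/w6.png

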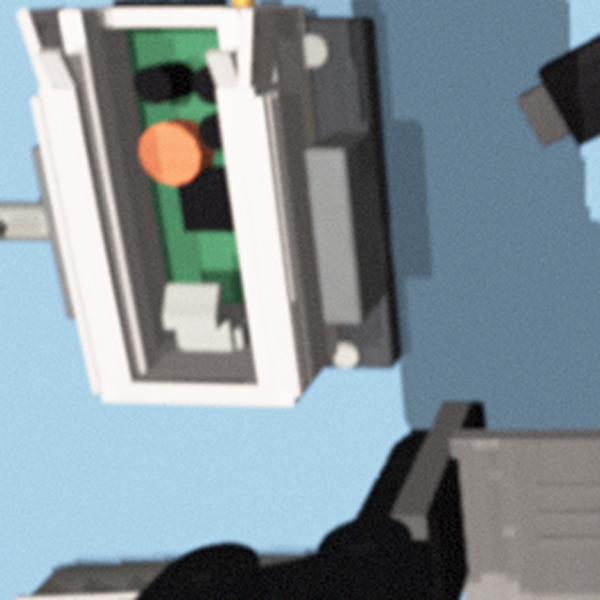

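Crop: module with white rim; mouth at the top (flared corners (20,10) and (302,8)), back edge (97,392)–(298,404), PCB between; the catch end is at the back. Fitting the rim at z=69 mm.

```bash
python3 - <<'E'
from cov import *
f=pickle.load(open("w6.pkl","rb"));P=cloud(f)
m=(P[...,2]>.064)&(P[...,2]<.075)&(P[...,1]<-.09)&(P[...,1]>-.24)
hsv=cv2.cvtColor(f["frame"],cv2.COLOR_BGR2HSV); m&=(hsv[...,2]>150)&(hsv[...,1]<60)
vu=np.argwhere(m);W=np.array([ray(f,u,v,.069)[:2] for v,u in vu])
print(len(W),np.nanmedian(P[...,2][m]),W.min(0),W.max(0))
# outer edges by x-slice
for name,sg in(("+y",1),("-y",-1)):
    E=[]
    for x in np.arange(.575,.69,.004):
        s=W[abs(W[:,0]-x)<.002]
        if len(s)>3:E.append((x,(sg*s[:,1]).max()*sg))
    E=np.array(E);p=np.polyfit(E[:,0],E[:,1],1);res=E[:,1]-np.polyval(p,E[:,0])
    k=abs(res)<2*res.std()+1e-4;p=np.polyfit(E[k,0],E[k,1],1)
    print(name,"yaw",np.degrees(np.arctan(p[0])),"y at .62",np.polyval(p,.62),res.std())
for nm,sg in(("back",1),("front",-1)):
    E=[]
    for y in np.arange(-.19,-.125,.004):
        s=W[abs(W[:,1]-y)<.002]
        if len(s)>3:E.append((y,(sg*s[:,0]).max()*sg))
    print(nm,np.round(E,4).tolist())
Wt=W[W[:,0]>.60];print(cv2.minAreaRect(W.astype(np.float32)),cv2.minAreaRect(Wt.astype(np.float32)))
# top camera too
t=pickle.load(open("f0.pkl","rb"))["top"];P=cloud(t);hs=cv2.cvtColor(t["frame"],cv2.COLOR_BGR2HSV)
m=(P[...,2]>.055)&(P[...,2]<.08)&(P[...,1]<-.1)&(P[...,1]>-.215)&(P[...,0]>.53)&(P[...,0]<.72)&(hs[...,2]>130)&(hs[...,1]<60)
W=np.array([ray(t,u,v,.069)[:2] for v,u in np.argwhere(m)]);print(cv2.minAreaRect(W.astype(np.float32)),cv2.minAreaRect(W[W[:,0]>.6].astype(np.float32)))
E
```

```text
6930 0.06948274699847862 [ 0.55093578 -0.19741615] [ 0.69669927 -0.11233674]
+y yaw -0.9385326360694293 y at .62 -0.11352120877320213 0.0010877813802144302
-y yaw -0.03837908992018758 y at .62 -0.19696250136529617 0.0007184195494156698
back [[-0.19, 0.6962], [-0.186, 0.6961], [-0.182, 0.696], [-0.178, 0.6959], [-0.174, 0.6958], [-0.17, 0.6965], [-0.166, 0.6965], [-0.162, 0.6964], [-0.158, 0.6963], [-0.154, 0.6962], [-0.15, 0.6961], [-0.146, 0.696], [-0.142, 0.6958], [-0.138, 0.6967], [-0.134, 0.6966], [-0.13, 0.6965], [-0.126, 0.6964]]
front [[-0.19, 0.5509], [-0.186, 0.5637], [-0.182, 0.5645], [-0.178, 0.5752], [-0.174, 0.6868], [-0.17, 0.6867], [-0.166, 0.6866], [-0.162, 0.6573], [-0.158, 0.6554], [-0.154, 0.6572], [-0.15, 0.6571], [-0.146, 0.657], [-0.142, 0.6588], [-0.138, 0.6869], [-0.134, 0.5645], [-0.13, 0.5645], [-0.126, 0.5645]]
((0.6238452196121216, -0.1549140363931656), (0.08491531014442444, 0.14559882879257202), 89.81621551513672) ((0.6482861638069153, -0.15509957075119019), (0.08465786278247833, 0.09667721390724182), 89.75179290771484)
((0.6250738501548767, -0.15566152334213257), (0.08122090995311737, 0.14594274759292603), 89.90816497802734) ((0.6492786407470703, -0.15565329790115356), (0.08101283758878708, 0.09792038798332214), 89.5287094116211)
```

```bash
python3 - <<'E'
from cov import *
f=pickle.load(open("w6.pkl","rb"));P=cloud(f);V=f["frame"].min(2).astype(float)
for v in (165,187,210,230,250):
    row=V[v-1:v+2].mean(0)[:150];m=row>200
    d=np.flatnonzero(np.diff(m.astype(int)))
    print(v,[(int(i),ray(f,i+.5,v,.069)[:2].round(4).tolist()) for i in d])
for v in (187,):print([(u,int(V[v,u]),round(float(P[v,u,2]),3)) for u in range(10,140,3)])
print("mouth region")
for v in range(102,128,4):
    m=V[v,:170]>200;d=np.flatnonzero(np.diff(m.astype(int)));print(v,[(int(i),round(float(P[v,i+1,2]),3),ray(f,i+.5,v,.069)[:2].round(4).tolist()) for i in d])
# held cover in this view
o=np.array([0.61800773,0.01449201,0.22008619])
for v in (300,320,340):
    print(v,[(u,P[v,u].round(4).tolist()) for u in range(190,380,15)])
E
```

```text
165 [(17, [0.5983, -0.1966]), (36, [0.5982, -0.1806]), (42, [0.5982, -0.1755]), (44, [0.5982, -0.1739]), (96, [0.5979, -0.1311]), (116, [0.5977, -0.1149])]
187 [(21, [0.6166, -0.197]), (40, [0.6164, -0.1807]), (46, [0.6164, -0.1756]), (48, [0.6164, -0.1739]), (100, [0.6158, -0.1303]), (118, [0.6157, -0.1154])]
210 [(26, [0.6364, -0.1969]), (45, [0.6362, -0.1802]), (50, [0.6361, -0.1759]), (52, [0.6361, -0.1741]), (103, [0.6354, -0.1305]), (121, [0.6352, -0.1154])]
230 [(30, [0.6544, -0.1971]), (49, [0.6541, -0.1801]), (54, [0.654, -0.1757]), (56, [0.6539, -0.174]), (71, [0.6537, -0.1608]), (92, [0.6533, -0.1425]), (106, [0.6531, -0.1304]), (124, [0.6528, -0.115])]
250 [(34, [0.673, -0.1974]), (53, [0.6726, -0.1802]), (58, [0.6725, -0.1757]), (60, [0.6725, -0.1739]), (79, [0.6721, -0.1569]), (98, [0.6717, -0.14]), (109, [0.6715, -0.1304]), (126, [0.6712, -0.1155])]
[(10, 147, 0.0), (13, 148, 0.0), (16, 136, 0.001), (19, 151, 0.05), (22, 217, 0.07), (25, 236, 0.069), (28, 243, 0.07), (31, 246, 0.069), (34, 245, 0.07), (37, 245, 0.069), (40, 235, 0.069), (43, 95, 0.06), (46, 178, 0.061)
[... 2467 characters left out ...]
38]), (265, [0.62, 0.0085, 0.2373]), (280, [0.6195, 0.014, 0.2379]), (295, [0.6202, 0.0196, 0.2368]), (310, [0.6187, 0.025, 0.2388]), (325, [0.6188, 0.0305, 0.2386]), (340, [0.6195, 0.0363, 0.2374]), (355, [0.6192, 0.0418, 0.2379]), (370, [0.6101, 0.0434, 0.2508])]
340 [(190, [0.6177, -0.0158, 0.2524]), (205, [0.6298, -0.0144, 0.237]), (220, [0.6293, -0.0086, 0.2374]), (235, [0.6289, -0.0028, 0.2377]), (250, [0.629, 0.0028, 0.2374]), (265, [0.6291, 0.0085, 0.2372]), (280, [0.629, 0.0142, 0.2372]), (295, [0.6279, 0.0198, 0.2384]), (310, [0.6281, 0.0255, 0.2382]), (325, [0.6283, 0.0312, 0.2378]), (340, [0.6278, 0.0368, 0.2383]), (355, [0.6277, 0.0424, 0.2384]), (370, [0.6162, 0.0435, 0.2531])]
```

Module: lips symmetric about y=-0.1555 (gap 50 mm = 63 − 2×6.5), back at x=0.6963 → origin x 0.624, mouth x≈0.552, yaw ≈0°. The cover's leading end is ~127 mm ahead of the TCP, underside at TCP+13 mm. Moving so that the end is above the first 8 mm of the ledges.

send_rows(deltas=[{"dx":-15,"dy":-14,"dz":0,"rx":0,"ry":0,"rz":-0.3},{"dx":-42,"dy":-39,"dz":0,"rx":0,"ry":0,"rz":-0.6},{"dx":-70,"dy":-64,"dz":0,"rx":0,"ry":0,"rz":-1},{"dx":-98,"dy":-89,"dz":0,"rx":0,"ry":0,"rz":-1},{"dx":-125,"dy":-114,"dz":0,"rx":0,"ry":0,"rz":-1}])

```text
clock: 7.3
tcp_pos: [0.4886, -0.0987, 0.2194]
orientation: [0.005, -3.138, -0.001]
contact_force: [-0.3, -0.3, -1.7]
grip_width: 0.058
gripper_force: 64.3
```

send_rows(deltas=[{"dx":-28,"dy":-25,"dz":-20,"rx":0,"ry":0,"rz":0},{"dx":-48,"dy":-45,"dz":-50,"rx":0,"ry":0,"rz":0},{"dx":-58,"dy":-55,"dz":-85,"rx":0,"ry":0,"rz":0},{"dx":-58,"dy":-55,"dz":-115,"rx":0,"ry":0,"rz":0},{"dx":-58,"dy":-55,"dz":-125,"rx":0,"ry":0,"rz":0}])

```text
clock: 7.72
tcp_pos: [0.429, -0.1531, 0.092]
orientation: [0.0, -3.134, -0.003]
contact_force: [-0.1, 1.2, -1.0]
grip_width: 0.0578
gripper_force: 64.6
```

send_rows(deltas=[{"dx":0,"dy":0,"dz":-25,"rx":0,"ry":0,"rz":0},{"dx":0,"dy":0,"dz":-25,"rx":0,"ry":0,"rz":0},{"dx":0,"dy":0,"dz":-25,"rx":0,"ry":0,"rz":0}])

```text
clock: 7.97
tcp_pos: [0.4328, -0.1534, 0.0706]
orientation: [0.003, -3.139, -0.002]
contact_force: [0.2, -0.7, -0.1]
grip_width: 0.058
gripper_force: 64.8
```

```bash
python3 - <<'E'
from cov import *
f=r.grab_frame("wrist");t=r.grab_frame("top");s=r.grab_frame("side");pickle.dump((f,t,s),open("w7.pkl","wb"))
o=r.get_obs();print(o["clock"],o["tcp_pos"],o["orientation"],o["contact_force"])
a=cv2.resize(f["frame"],(560,420));b=s["frame"][140:230,220:320]
def mid(): pass
cv2.imwrite("pics/w7.png",np.hstack([cv2.resize(f["frame"],(480,360)),cv2.resize(b,(320,360),interpolation=cv2.INTER_CUBIC)]))
P=cloud(f);hsv=cv2.cvtColor(f["frame"],cv2.COLOR_BGR2HSV)
q=o["tcp_pos"];m=(abs(P[...,2]-q[2]-.0165)<.008)&(abs(P[...,1]-q[1])<.025)&(P[...,0]>q[0]-.01)&(P[...,0]<q[0]+.14)
X=P[m];A=np.c_[X[:,:2]-q[:2],np.ones(len(X))];c=np.linalg.lstsq(A,X[:,2],rcond=None)[0];print(len(X),c,X[:,0].min(),X[:,0].max())
E
```

```text
8.1167 [ 0.43449873 -0.15442467  0.07231064] [-1.09518850e-03  3.13948240e+00 -6.27275623e-06] [-0.23773979 -0.27935898 -0.93258661]
12893 [-0.01634324  0.00152858  0.08719664] 0.42450171425860556 0.4758438143651828
```

View pics/w7.png

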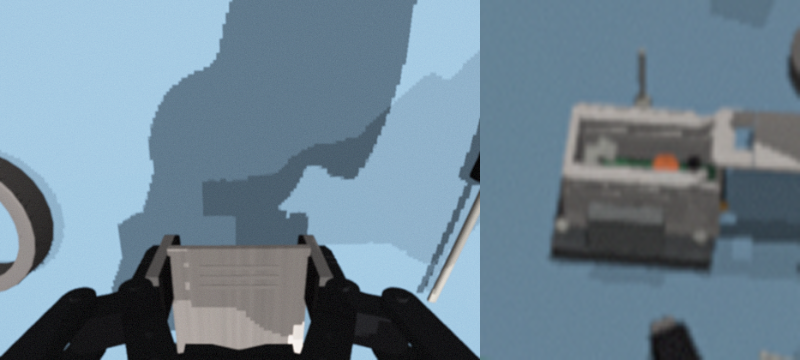

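Wrist view: cover straight in the jaws (u 168–312); side crop: its windowed end (window 742,137) is over the module's mouth. Droop is about 0.9°. Lower onto the ledges.

```bash
python3 - <<'E'
from cov import *
f,t,s=pickle.load(open("w7.pkl","rb"))
print("window (expect .534,-.154)",ray(s,301.9,174.25,.0845))
P=cloud(s)
for v in range(164,192,3): print(v,[(u,P[v,u].round(3).tolist(),int(s["frame"][v,u].min())) for u in range(290,306,5)])
E
```

```text
window (expect .534,-.154) [ 0.53095564 -0.15572187  0.0845    ]
164 [(290, [0.576, -0.296, -0.003], 103), (295, [0.56, -0.297, -0.003], 102), (300, [0.544, -0.299, -0.003], 103), (305, [0.527, -0.299, -0.001], 101)]
167 [(290, [0.575, -0.278, 0.001], 101), (295, [0.553, -0.184, 0.086], 142), (300, [0.539, -0.189, 0.082], 121), (305, [0.526, -0.285, -0.002], 103)]
170 [(290, [0.568, -0.183, 0.073], 136), (295, [0.552, -0.167, 0.09], 162), (300, [0.537, -0.169, 0.089], 96), (305, [0.523, -0.171, 0.088], 105)]
173 [(290, [0.568, -0.186, 0.059], 86), (295, [0.551, -0.151, 0.092], 160), (300, [0.541, -0.253, -0.0], 106), (305, [0.525, -0.255, -0.0], 82)]
176 [(290, [0.568, -0.184, 0.049], 81), (295, [0.55, -0.147, 0.084], 161), (300, [0.54, -0.236, 0.002], 115), (305, [0.524, -0.239, 0.001], 117)]
179 [(290, [0.568, -0.191, 0.029], 79), (295, [0.549, -0.129, 0.089], 165), (300, [0.535, -0.133, 0.087], 163), (305, [0.521, -0.132, 0.088], 148)]
182 [(290, [0.567, -0.179, 0.028], 91), (295, [0.551, -0.157, 0.05], 72), (300, [0.538, -0.216, -0.005], 81), (305, [0.52, -0.127, 0.082], 86)]
185 [(290, [0.566, -0.167, 0.027], 111), (295, [0.55, -0.149, 0.045], 59), (300, [0.537, -0.199, -0.001], 66), (305, [0.521, -0.196, 0.003], 64)]
188 [(290, [0.562, -0.115, 0.065], 79), (295, [0.549, -0.142, 0.04], 50), (300, [0.536, -0.184, 0.001], 61), (305, [0.521, -0.185, 0.001], 65)]
191 [(290, [0.562, -0.116, 0.052], 83), (295, [0.549, -0.136, 0.034], 46), (300, [0.535, -0.176, -0.004], 64), (305, [0.52, -0.175, -0.003], 68)]
```

send_rows(deltas=[{"dx":0,"dy":-0.5,"dz":-6,"rx":0,"ry":0,"rz":0},{"dx":0,"dy":-1,"dz":-12,"rx":0,"ry":0,"rz":0},{"dx":0,"dy":-1,"dz":-17,"rx":0,"ry":0,"rz":0},{"dx":0,"dy":-1,"dz":-18,"rx":0,"ry":0,"rz":0},{"dx":0,"dy":-1,"dz":-18,"rx":0,"ry":0,"rz":0}])

```text
clock: 8.53
tcp_pos: [0.4329, -0.1558, 0.0525]
orientation: [-0.001, -3.14, -0.0]
contact_force: [-0.0, 0.0, 0.1]
grip_width: 0.0583
gripper_force: 64.8
```

send_rows(deltas=[{"dx":0,"dy":0,"dz":-1,"rx":0,"ry":0,"rz":0},{"dx":0,"dy":0,"dz":-2,"rx":0,"ry":0,"rz":0},{"dx":0,"dy":0,"dz":-2,"rx":0,"ry":0,"rz":0}])

```text
clock: 8.78
tcp_pos: [0.4333, -0.1558, 0.0509]
orientation: [-0.001, -3.142, -0.0]
contact_force: [-0.4, -0.5, -1.6]
grip_width: 0.0578
gripper_force: 64.8
```

send_rows(deltas=[{"dx":0,"dy":0,"dz":-0.7,"rx":0,"ry":0,"rz":0},{"dx":0,"dy":0,"dz":-1.4,"rx":0,"ry":0,"rz":0},{"dx":0,"dy":0,"dz":-1.4,"rx":0,"ry":0,"rz":0}])

```text
clock: 9.03
tcp_pos: [0.4333, -0.1558, 0.0495]
orientation: [-0.001, -3.141, -0.0]
contact_force: [0.6, 0.4, -0.6]
grip_width: 0.0577
gripper_force: 64.8
```

send_rows(deltas=[{"dx":0,"dy":0,"dz":-0.8,"rx":0,"ry":0,"rz":0},{"dx":0,"dy":0,"dz":-1.2,"rx":0,"ry":0,"rz":0},{"dx":0,"dy":0,"dz":-1.2,"rx":0,"ry":0,"rz":0},{"dx":0,"dy":0,"dz":-1.2,"rx":0,"ry":0,"rz":0}])

```text
clock: 9.37
tcp_pos: [0.4333, -0.1558, 0.0484]
orientation: [-0.001, -3.142, -0.0]
contact_force: [0.1, -0.7, -1.5]
grip_width: 0.058
gripper_force: 64.8
```

send_rows(deltas=[{"dx":3,"dy":0,"dz":0,"rx":0,"ry":0,"rz":0},{"dx":6,"dy":0,"dz":0,"rx":0,"ry":0,"rz":0},{"dx":9,"dy":0,"dz":0,"rx":0,"ry":0,"rz":0},{"dx":10,"dy":0,"dz":0,"rx":0,"ry":0,"rz":0}])

```text
clock: 9.7
tcp_pos: [0.4443, -0.1558, 0.0485]
orientation: [0.0, 3.141, -0.0]
contact_force: [-0.1, -0.0, -1.4]
grip_width: 0.0577
gripper_force: 64.8
```

send_rows(deltas=[{"dx":2,"dy":0,"dz":-0.5,"rx":0,"ry":0,"rz":0},{"dx":4,"dy":0,"dz":-0.5,"rx":0,"ry":0,"rz":0},{"dx":6,"dy":0,"dz":-0.5,"rx":0,"ry":0,"rz":0},{"dx":8,"dy":0,"dz":-0.5,"rx":0,"ry":0,"rz":0},{"dx":8,"dy":0,"dz":-0.5,"rx":0,"ry":0,"rz":0}])

```text
clock: 10.12
tcp_pos: [0.4519, -0.1558, 0.048]
orientation: [0.0, 3.141, -0.0]
contact_force: [0.2, -0.4, -1.1]
grip_width: 0.0578
gripper_force: 64.8
```

```bash
python3 - <<'E'
from cov import *
s=r.grab_frame("side");pickle.dump(s,open("s8.pkl","wb"))
o=r.get_obs();print(o["clock"],o["tcp_pos"],o["contact_force"])
cv2.imwrite("pics/s8.png",cv2.resize(s["frame"][150:210,225:325],(800,480),interpolation=cv2.INTER_CUBIC))
E
```

```text
10.1667 [ 0.45158015 -0.15579291  0.04792867] [-0.22068652 -0.63867574 -0.89938882]
```

View pics/s8.png

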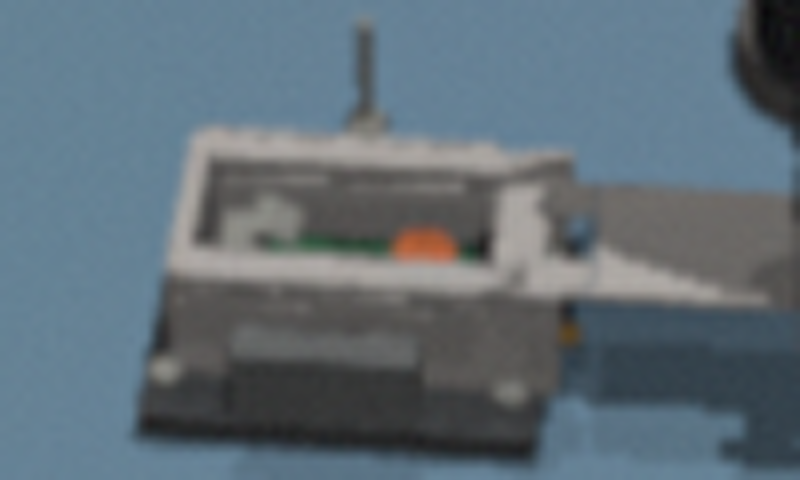

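Side crop: the cover's end is under the lips' lead-in (window partly in at (580,230)), aligned between the walls. Keep sliding.

send_rows(deltas=[{"dx":4,"dy":0,"dz":0,"rx":0,"ry":0,"rz":0},{"dx":8,"dy":0,"dz":0,"rx":0,"ry":0,"rz":0},{"dx":12,"dy":0,"dz":0,"rx":0,"ry":0,"rz":0},{"dx":16,"dy":0,"dz":0,"rx":0,"ry":0,"rz":0}])

```text
clock: 10.5
tcp_pos: [0.4679, -0.1558, 0.0479]
orientation: [0.0, 3.141, -0.0]
contact_force: [0.5, 0.1, -1.5]
grip_width: 0.0579
gripper_force: 64.8
```

send_rows(deltas=[{"dx":4,"dy":0,"dz":0,"rx":0,"ry":0,"rz":0},{"dx":8,"dy":0,"dz":0,"rx":0,"ry":0,"rz":0},{"dx":12,"dy":0,"dz":0,"rx":0,"ry":0,"rz":0}])

```text
clock: 10.75
tcp_pos: [0.4798, -0.1558, 0.0479]
orientation: [-0.0, -3.142, -0.0]
contact_force: [0.6, 0.8, -0.4]
grip_width: 0.0576
gripper_force: 64.8
```

send_rows(deltas=[{"dx":4,"dy":0,"dz":0,"rx":0,"ry":0,"rz":0},{"dx":8,"dy":0,"dz":0,"rx":0,"ry":0,"rz":0},{"dx":12,"dy":0,"dz":0,"rx":0,"ry":0,"rz":0},{"dx":16,"dy":0,"dz":0,"rx":0,"ry":0,"rz":0}])

```text
clock: 11.08
tcp_pos: [0.4957, -0.1558, 0.0479]
orientation: [-0.001, -3.142, -0.0]
contact_force: [-0.0, -0.2, 0.1]
grip_width: 0.0578
gripper_force: 64.8
```

send_rows(deltas=[{"dx":4,"dy":0,"dz":0,"rx":0,"ry":0,"rz":0},{"dx":8,"dy":0,"dz":0,"rx":0,"ry":0,"rz":0},{"dx":12,"dy":0,"dz":0,"rx":0,"ry":0,"rz":0},{"dx":16,"dy":0,"dz":0,"rx":0,"ry":0,"rz":0}])

```text
clock: 11.42
tcp_pos: [0.5117, -0.1558, 0.0479]
orientation: [-0.001, -3.142, -0.0]
contact_force: [0.0, -0.7, -2.0]
grip_width: 0.0577
gripper_force: 64.8
```

send_rows(deltas=[{"dx":4,"dy":0,"dz":0,"rx":0,"ry":0,"rz":0},{"dx":8,"dy":0,"dz":0,"rx":0,"ry":0,"rz":0},{"dx":12,"dy":0,"dz":0,"rx":0,"ry":0,"rz":0},{"dx":16,"dy":0,"dz":0,"rx":0,"ry":0,"rz":0},{"dx":16,"dy":0,"dz":0,"rx":0,"ry":0,"rz":0}])

```text
clock: 11.83
tcp_pos: [0.5284, -0.1558, 0.048]
orientation: [0.0, 3.141, -0.0]
contact_force: [-0.6, 0.1, -1.0]
grip_width: 0.0579
gripper_force: 64.8
```

No load: the cover is in the channel, about 33 mm short. Release, back out upward, close the fingers behind its -x end.

send_rows(deltas=[{"dx":0,"dy":0,"dz":0,"rx":0,"ry":0,"rz":0},{"dx":0,"dy":0,"dz":0,"rx":0,"ry":0,"rz":0},{"dx":0,"dy":0,"dz":0,"rx":0,"ry":0,"rz":0},{"dx":0,"dy":0,"dz":0,"rx":0,"ry":0,"rz":0},{"dx":0,"dy":0,"dz":0,"rx":0,"ry":0,"rz":0}], jaw=80)

```text
clock: 12.25
tcp_pos: [0.5272, -0.1559, 0.048]
orientation: [0.001, 3.142, -0.0]
contact_force: [-0.0, 0.4, 0.0]
grip_width: 0.0799
gripper_force: 0.0
```

send_rows(deltas=[{"dx":0,"dy":0,"dz":10,"rx":0,"ry":0,"rz":0},{"dx":0,"dy":0,"dz":30,"rx":0,"ry":0,"rz":0},{"dx":0,"dy":0,"dz":55,"rx":0,"ry":0,"rz":0},{"dx":-20,"dy":0,"dz":65,"rx":0,"ry":0,"rz":0},{"dx":-40,"dy":0,"dz":65,"rx":0,"ry":0,"rz":0}])

```text
clock: 12.67
tcp_pos: [0.4896, -0.1563, 0.1161]
orientation: [-0.0, 3.135, -0.002]
contact_force: [0.5, 0.4, -0.4]
grip_width: 0.0801
gripper_force: 0.0
```

send_rows(deltas=[{"dx":0,"dy":0,"dz":0,"rx":0,"ry":0,"rz":0},{"dx":0,"dy":0,"dz":0,"rx":0,"ry":0,"rz":0},{"dx":0,"dy":0,"dz":0,"rx":0,"ry":0,"rz":0},{"dx":0,"dy":0,"dz":0,"rx":0,"ry":0,"rz":0},{"dx":0,"dy":0,"dz":0,"rx":0,"ry":0,"rz":0}], jaw=0)

```text
clock: 13.08
tcp_pos: [0.488, -0.1557, 0.1129]
orientation: [-0.0, 3.141, -0.0]
contact_force: [-0.3, -0.5, 0.0]
grip_width: 0.0189
gripper_force: 0.0
```

```bash
python3 - <<'E'
from cov import *
f=r.grab_frame("wrist");pickle.dump(f,open("w9.pkl","wb"));o=r.get_obs();print(o["clock"],o["tcp_pos"],o["grip_width"])
P=cloud(f);V=f["frame"].min(2)
for y in (-.175,-.156,-.135):
    m=(abs(P[...,1]-y)<.003)&(abs(P[...,2]-.063)<.007)&(P[...,0]>.48)&(P[...,0]<.55)
    print(y,m.sum(),np.sort(P[...,0][m])[:8].round(4),np.median(P[...,2][m]))
m=(abs(P[...,2]-.063)<.006)&(P[...,0]>.50)&(P[...,0]<.545)
print(P[...,1][m].min(),P[...,1][m].max())
E
```

```text
13.1333 [ 0.48785195 -0.15578073  0.11279023] 0.011759480156557051
-0.175 0 [] nan
-0.156 546 [0.5136 0.5136 0.5139 0.514  0.5141 0.5141 0.5142 0.5142] 0.06352066587500217
-0.135 0 [] nan
-0.16940610731743047 -0.1416638387055849
  return _methods._mean(a, axis=axis, dtype=dtype,
  ret = ret.dtype.type(ret / rcount)
```

The cover's -x end is at x≈0.514, top at z≈0.063, so it lies on the ledges. Descend and push.

send_rows(deltas=[{"dx":0,"dy":0,"dz":-10,"rx":0,"ry":0,"rz":0},{"dx":0,"dy":0,"dz":-25,"rx":0,"ry":0,"rz":0},{"dx":0,"dy":0,"dz":-40,"rx":0,"ry":0,"rz":0},{"dx":0,"dy":0,"dz":-45,"rx":0,"ry":0,"rz":0},{"dx":0,"dy":0,"dz":-45,"rx":0,"ry":0,"rz":0}])

```text
clock: 13.55
tcp_pos: [0.4861, -0.1556, 0.0662]
orientation: [-0.001, -3.138, -0.001]
contact_force: [0.3, -0.2, 0.8]
grip_width: 0.0002
gripper_force: 0.0
```

send_rows(deltas=[{"dx":4,"dy":0,"dz":0,"rx":0,"ry":0,"rz":0},{"dx":8,"dy":0,"dz":0,"rx":0,"ry":0,"rz":0},{"dx":12,"dy":0,"dz":0,"rx":0,"ry":0,"rz":0},{"dx":16,"dy":0,"dz":0,"rx":0,"ry":0,"rz":0},{"dx":20,"dy":0,"dz":0,"rx":0,"ry":0,"rz":0}])

```text
clock: 13.97
tcp_pos: [0.5077, -0.1558, 0.0683]
orientation: [0.0, 3.142, 0.0]
contact_force: [-3.5, -0.1, 1.2]
grip_width: -0.0001
gripper_force: 1.6
```

send_rows(deltas=[{"dx":4,"dy":0,"dz":0,"rx":0,"ry":0,"rz":0},{"dx":8,"dy":0,"dz":0,"rx":0,"ry":0,"rz":0},{"dx":12,"dy":0,"dz":0,"rx":0,"ry":0,"rz":0},{"dx":12,"dy":0,"dz":0,"rx":0,"ry":0,"rz":0}])

```text
clock: 14.3
tcp_pos: [0.5207, -0.1557, 0.0681]
orientation: [-0.0, 3.14, -0.0]
contact_force: [0.3, 0.5, -0.1]
grip_width: -0.0002
gripper_force: 0.0
```

send_rows(deltas=[{"dx":2,"dy":0,"dz":0,"rx":0,"ry":0,"rz":0},{"dx":4,"dy":0,"dz":0,"rx":0,"ry":0,"rz":0},{"dx":6,"dy":0,"dz":0,"rx":0,"ry":0,"rz":0},{"dx":8,"dy":0,"dz":0,"rx":0,"ry":0,"rz":0}])

```text
clock: 14.63
tcp_pos: [0.5274, -0.1559, 0.0679]
orientation: [-0.001, -3.141, -0.0]
contact_force: [-1.6, -0.0, 0.8]
grip_width: 0.0
gripper_force: 0.8
```

send_rows(deltas=[{"dx":2,"dy":0,"dz":0,"rx":0,"ry":0,"rz":0},{"dx":4,"dy":0,"dz":0,"rx":0,"ry":0,"rz":0},{"dx":5,"dy":0,"dz":0,"rx":0,"ry":0,"rz":0}])

```text
clock: 14.88
tcp_pos: [0.5327, -0.1558, 0.0679]
orientation: [0.0, 3.141, -0.0]
contact_force: [-1.8, 0.2, 0.6]
grip_width: -0.0003
gripper_force: 0.7
```

send_rows(deltas=[{"dx":1,"dy":0,"dz":0,"rx":0,"ry":0,"rz":0},{"dx":2,"dy":0,"dz":0,"rx":0,"ry":0,"rz":0},{"dx":2,"dy":0,"dz":0,"rx":0,"ry":0,"rz":0}])

```text
clock: 15.13
tcp_pos: [0.5348, -0.1558, 0.068]
orientation: [0.0, 3.141, -0.0]
contact_force: [-0.8, -0.8, -0.1]
grip_width: -0.0003
gripper_force: 0.1
```

send_rows(deltas=[{"dx":0.7,"dy":0,"dz":0,"rx":0,"ry":0,"rz":0},{"dx":1.5,"dy":0,"dz":0,"rx":0,"ry":0,"rz":0},{"dx":1.5,"dy":0,"dz":0,"rx":0,"ry":0,"rz":0}])

```text
clock: 15.38
tcp_pos: [0.5362, -0.1558, 0.068]
orientation: [0.0, 3.141, -0.0]
contact_force: [-0.2, 0.8, -0.2]
grip_width: -0.0002
gripper_force: 0.0
```

```bash
python3 - <<'E'
from cov import *
s=r.grab_frame("side");t=r.grab_frame("top");f=r.grab_frame("wrist");pickle.dump((s,t,f),open("x10.pkl","wb"));o=r.get_obs();print(o["clock"],o["tcp_pos"],o["contact_force"])
P=cloud(f)
m=(abs(P[...,1]+.156)<.012)&(abs(P[...,2]-.063)<.005)&(P[...,0]>.5)&(P[...,0]<.6);print(m.sum(),np.sort(P[...,0][m])[:5])
P=cloud(s)
for x in np.arange(.54,.70,.006):
    m=(abs(P[...,0]-x)<.003)&(abs(P[...,1]+.156)<.008)&(P[...,2]>0)
    print(round(x,3),m.sum(),np.median(P[...,2][m]).round(4) if m.any() else None,end=" | ")
E
```

```text
15.5333 [ 0.53597112 -0.15582188  0.06796771] [ 0.48790811 -0.23394701  0.70571262]
880 [0.52514951 0.52529356 0.52535191 0.52536621 0.52537668]
0.54 9 0.074 | 0.546 15 0.0635 | 0.552 8 0.0618 | 0.558 8 0.0609 | 0.564 8 0.0621 | 0.57 17 0.2281 | 0.576 11 0.0623 | 0.582 7 0.0622 | 0.588 7 0.0627 | 0.594 6 0.0611 | 0.6 9 0.0627 | 0.606 8 0.0629 | 0.612 8 0.0612 | 0.618 7 0.0621 | 0.624 8 0.0615 | 0.63 7 0.0631 | 0.636 9 0.0623 | 0.642 7 0.0618 | 0.648 7 0.0624 | 0.654 8 0.0599 | 0.66 9 0.0637 | 0.666 9 0.0631 | 0.672 5 0.0633 | 0.678 6 0.0621 | 0.684 7 0.0632 | 0.69 10 0.0691 | 0.696 1 0.0685 |
```

send_rows(deltas=[{"dx":0.7,"dy":0,"dz":0,"rx":0,"ry":0,"rz":0},{"dx":1.5,"dy":0,"dz":0,"rx":0,"ry":0,"rz":0},{"dx":1.5,"dy":0,"dz":0,"rx":0,"ry":0,"rz":0}])

```text
clock: 15.78
tcp_pos: [0.5366, -0.1558, 0.0677]
orientation: [-0.001, -3.14, -0.0]
contact_force: [-1.7, 0.6, 0.3]
grip_width: -0.0001
gripper_force: 1.3
```

send_rows(deltas=[{"dx":0.5,"dy":0,"dz":0,"rx":0,"ry":0,"rz":0},{"dx":1,"dy":0,"dz":0,"rx":0,"ry":0,"rz":0},{"dx":1,"dy":0,"dz":0,"rx":0,"ry":0,"rz":0}])

```text
clock: 16.03
tcp_pos: [0.5367, -0.1558, 0.0675]
orientation: [-0.001, -3.138, -0.001]
contact_force: [-6.0, 0.3, 2.4]
grip_width: -0.0003
gripper_force: 2.8
```

send_rows(deltas=[{"dx":1,"dy":0,"dz":0,"rx":0,"ry":0,"rz":0},{"dx":2,"dy":0,"dz":0,"rx":0,"ry":0,"rz":0},{"dx":2,"dy":0,"dz":0,"rx":0,"ry":0,"rz":0}])

```text
clock: 16.28
tcp_pos: [0.5368, -0.1558, 0.0671]
orientation: [-0.002, -3.135, -0.002]
contact_force: [-9.6, -0.0, 5.1]
grip_width: 0.0001
gripper_force: 4.8
```

send_rows(deltas=[{"dx":1,"dy":0,"dz":0,"rx":0,"ry":0,"rz":0},{"dx":2,"dy":0,"dz":0,"rx":0,"ry":0,"rz":0},{"dx":3,"dy":0,"dz":0,"rx":0,"ry":0,"rz":0},{"dx":3,"dy":0,"dz":0,"rx":0,"ry":0,"rz":0}])

```text
clock: 16.62
tcp_pos: [0.537, -0.1559, 0.0664]
orientation: [-0.003, -3.129, -0.003]
contact_force: [-14.8, 1.6, 8.5]
grip_width: -0.0002
gripper_force: 7.8
```

send_rows(deltas=[{"dx":-15,"dy":0,"dz":0,"rx":0,"ry":0,"rz":0},{"dx":-35,"dy":0,"dz":10,"rx":0,"ry":0,"rz":0},{"dx":-50,"dy":10,"dz":40,"rx":0,"ry":0,"rz":0},{"dx":-50,"dy":40,"dz":75,"rx":0,"ry":0,"rz":0},{"dx":-50,"dy":80,"dz":110,"rx":0,"ry":0,"rz":0}])

```text
clock: 17.03
tcp_pos: [0.4928, -0.0891, 0.1688]
orientation: [0.009, 3.14, -0.001]
contact_force: [1.0, 0.9, 0.5]
grip_width: -0.0
gripper_force: 0.0
```

send_rows(deltas=[{"dx":30,"dy":20,"dz":20,"rx":0,"ry":0,"rz":0},{"dx":60,"dy":40,"dz":40,"rx":0,"ry":0,"rz":0},{"dx":95,"dy":50,"dz":50,"rx":0,"ry":0,"rz":0},{"dx":130,"dy":60,"dz":50,"rx":0,"ry":0,"rz":0},{"dx":130,"dy":60,"dz":50,"rx":0,"ry":0,"rz":0}])

```text
clock: 17.45
tcp_pos: [0.6302, -0.0231, 0.2184]
orientation: [-0.008, 3.134, 0.002]
contact_force: [-0.1, 0.3, -0.0]
grip_width: 0.0001
gripper_force: 0.0
```

```bash
python3 - <<'E'
from cov import *
f=r.grab_frame("wrist");pickle.dump(f,open("w11.pkl","wb"));o=r.get_obs();print(o["clock"],o["tcp_pos"],o["orientation"],o["contact_force"])
P=cloud(f);B=f["frame"].min(2)
print("height profile in centre")
for x in np.arange(.535,.70,.004):
    m=(abs(P[...,0]-x)<.002)&(abs(P[...,1]+.1555)<.007)
    print(round(x,3),m.sum(),np.median(P[...,2][m]).round(4) if m.any() else None,np.median(B[m]) if m.any() else None,end=" | ")
m=(abs(P[...,1]+.1555)<.02)&(abs(P[...,2]-.063)<.006)&(P[...,0]>.5)&(P[...,0]<.72);print("\nend",np.percentile(P[...,0][m],[0,.5,2]))
E
```

```text
17.5 [ 0.62681856 -0.02506167  0.21737958] [-5.17676817e-03  3.13829788e+00  5.48396553e-04] [-0.46827824  0.08022068  0.13096751]
height profile in centre
0.535 76 0.0004 155.0 | 0.539 71 0.0002 155.0 | 0.543 68 0.0004 155.0 | 0.547 82 0.0013 229.0 | 0.551 96 0.0634 240.0 | 0.555 104 0.0635 241.0 | 0.559 93 0.0636 240.0 | 0.563 90 0.0636 240.0 | 0.567 106 0.0634 240.0 | 0.571 90 0.0633 240.0 | 0.575 92 0.0634 240.0 | 0.579 101 0.0635 240.0 | 0.583 91 0.0634 239.0 | 0.587 86 0.0635 239.0 | 0.591 90 0.0634 239.0 | 0.595 87 0.0633 239.0 | 0.599 85 0.0632 240.0 | 0.603 85 0.0632 240.0 | 0.607 86 0.0633 239.0 | 0.611 85 0.0633 239.0 | 0.615 84 0.0635 239.0 | 0.619 82 0.0635 239.0 | 0.623 79 0.0635 239.0 | 0.627 75 0.0633 239.0 | 0.631 83 0.0634 239.0 | 0.635 81 0.0635 239.0 | 0.639 72 0.0635 238.0 | 0.643 80 0.0634 238.0 | 0.647 71 0.0634 238.0 | 0.651 52 0.0632 219.5 | 0.655 87 0.0611 195.0 | 0.659 86 0.0633 191.5 | 0.663 84 0.0654 200.0 | 0.667 57 0.0643 187.0 | 0.671 87 0.0631 234.0 | 0.675 74 0.0634 235.0 | 0.679 68 0.0634 236.0 | 0.683 65 0.0634 234.0 | 0.687 112 0.0646 192.0 | 0.691 64 0.0695 235.0 | 0.695 61 0.0695 219.0 | 0.699 0 None None | 
end [0.54806755 0.54847187 0.55038057]
```

The cover lies flat (z 0.0634) with its end at x=0.548, the home position. In the window the catch ramp rises to z≈0.065, 5 mm above the ledges, so it has clicked up. Handing in.

```bash
python3 -c "
from bench import r
print(r.hand_in())"
```

```text
the job is handed in; nothing more can be done
None
```

The cover is fully home in the amplifier with the spring catch up in its window and the gripper clear of it; the job was handed in at about 17.5 s, and the blank and bystanders were not touched.

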